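Pry open the lamp cover of a microscope base

TASK

Two cream microscope lamp bases stand on the bench; one has a lamp cover that is snapped shut, with a notch in the front of the housing at the cover's edge, while the other's cover is screwed down and has no notch. Pick up the flat-bladed opener, slide its blade into the notch until the tip is under the cover's edge, and pry upwards with it until the cover snaps open. Then lay the opener flat on the bench, leaving the cover standing open.

Things in the scene. Friction and masses are not known exactly. Their poses are not given: they have to be found in the camera images.
- opener_mid (a point): Opener, a loose 70 g tool flat on the bench: black block handle 85 long, 18 wide, 24 mm high, and a straight flat steel blade out of its front (nearby: a thin aluminium probe, a wooden brush). Point: grip point inside the handle, half-way up (12 mm above the bench), near the centre of mass; the handle runs from 50 mm behind it to 35 mm ahead. x to the blade tip, y across, z up.
- opener_tip (a point): End of the opener's blade, mid-width and mid-thickness, 95 mm ahead of opener_mid along x, same height and axes. The blade stands 60 mm out of the handle, 14 mm wide, 3 mm thick, flat side level.
- notch (a point): Notch in a fixed cream base, 200 deep, 120 wide, 60 mm high: black-floored bite 40 mm wide, open to front and top, from the base's front 22 mm back to the cover's front edge, then 38 mm on as a slot under the cover, 12 mm high. Point: at the cover's edge, mid-width, mid-height of the slot (48 mm over the bench). x into the slot (+x: away from the robot, within 20 degrees), y along the edge, z up.
- cover (a joint): Angle (rad) of the grey ribbed cover (82 wide, 60 mm from front edge to hinge, 6 mm thick, top flush with the base): 0 snapped shut, 0.75 open. Hinged at its far edge: the notch edge swings up and away from the robot. The snap holds the edge down with about 3 N; raised about 15 mm (0.25 rad) it springs on to 0.75 by itself and stays.
Mind the look-alikes: they are no part of the job. Of the things that look like the part that bears opener_mid, the middle-sized one is meant.

How it is judged (in metres and radians):
On the way, in this order (a step that is already met when the one before it is completed fails the run):
1. the blade's tip is in the notch, under the edge of the cover, which is still shut (x of opener_tip in the frame of notch above 0.004 m and y of opener_tip in the frame of notch between -0.02 and 0.02 m and z of opener_tip in the frame of notch between -0.009 and 0.009 m and value of joint cover below 0.05 rad), for 0.1 s.
2. the cover has been pried past its snap with the blade (tip still within 80 mm of the notch) (value of joint cover above 0.4 rad and distance between opener_tip and notch below 0.08 m), for 0.05 s.
At the end, for the whole second after the job is handed in: The cover stands open by more than 0.5 rad and the opener lies at rest, flat on the bench (grip point lower than 25 mm and blade tip lower than 30 mm above the bench) (value of joint cover above 0.5 rad and height (world z) of opener_mid below 0.025 m and height (world z) of opener_tip below 0.03 m and linear speed of opener below 0.02 m/s); the robot touches nothing.
It also fails if it takes over 51 s, if anything falls off the work surface, if the arm or the gripper's body presses on something with over 40 N, if the wrist force passes 120 N, or if a joint passes its speed limit or range.

ROBOT

A 6-joint arm with a two-finger parallel gripper is mounted at the origin on the work surface. World frame = base frame: x ahead of the robot, y to its left, z up, the work surface at z = 0. Lengths are in mm, angles in rad, forces in N, time in s.
With the tool pointing down it reaches from about 275 to 725 mm from the base axis. Payload 15.9 kg.
Tool frame: the origin (TCP) lies on the front face of the gripper's body, between the roots of the fingers; the fingertips stand ahead of it and the grasp point (between the pads) lies 54 mm ahead of it (ctrl.nose_length is the z of the fingertips in the tool frame, in mm); z points along the fingers, y is the direction in which the jaws open and shut (so a half turn about z gives the same grasp; the last joint's range is limited). The gripper opens to 85 mm and grips with 20 to 120 N. Pads are 22 mm wide; open, the fingers measure 114 mm over their backs; the gripper's body (76 mm by 85 mm) begins 54 mm behind the grasp point. The pads swing forward as they close: fully open they stand 13 mm farther back than shut.
Start: joints at [-1.146, 0.213, -0.034, 1.323, 0, 1.571], TCP at [206.062, -455.548, 303.906] pointing down, gripper open.
Joint ranges: [-2.98, 2.98], [-0.74, 1.72], [-1.14, 1.35], [-2.1, 2.04], [-1.57, 1.44], [-3.14, 3.14]. Speed limits (rad/s): [1.89, 1.89, 2.39, 2.57, 3.14, 3.14].

INTERFACE

Orientations are given as a unit quaternion [x, y, z, w].
In Python, from workcell import ctrl gives the robot as it stands.
- The arm moves only by the tool step_arm, never from a script. Its argument "increments" is a list of rows, each a list of 4 numbers: the shift along the tool's x, y, z in m, then the turn about the tool's z in degrees. A call has 1 to 20 rows; each row shifts and turns the pose as measured when the row begins, along the tool's axes as they then stand; what a row does not reach is not made up. A row lasts 1/8 s, in which the tool goes at most 62.5 mm and 10.7 degrees, less where a joint would pass 70% of its speed; a pose out of reach is approached as far as the arm can. A call is refused whole if a number of a shift passes 0.0625 or a number of a turn 10.7, either way. A call with a gripper value outside its range is refused whole. "grip" is the finger opening in m, from 0 to 0.0854, set as the call begins (left out, the last holds). The fingers move at their own pace and stop on an object; the grip force is fixed at half the most. Time passes only in rows, so rows that do not move let the fingers close. It gives the time, the measured TCP pose, the force and the opening at its end, in the units of the state.
- ctrl.state(): the state, without advancing time (a new reading comes with each control period).
- ctrl.grab_frame(name): name is "side" or "top" or "wrist"; returns the picture (384x512x3 uint8, blue, green, red); there is no depth.
- ctrl.camera_model(name): a dict with "mtx" (3x3 intrinsics, pixels), "distortion" ([k1, k2, p1, p2, k3] as OpenCV has them; the pictures are not rectified), "view" (4x4, takes a point from world to camera coordinates); the wrist camera has in their place "T_tool_cam" (4x4, takes a point from camera to tool coordinates, whose origin is the TCP and whose axes are the flange's). Camera axes: x right, y down, z forward; pixel columns grow to the right and rows downward; lengths in mm; the calibration is good to about 2 mm. A picture is of the moment at which its call begins: read the wrist's pose just before it. camera_model takes no time and is no camera call.
- ctrl.job_done(): hands the job in, once; it reports no verdict.
The state is a dict: "t": time; "joints": joint angles; "qvel": joint speeds; "tau": joint torques, N m; "tool_pos": TCP position; "tcp_rot": TCP orientation; "contact_force": force on the tool from outside, world axes, zero at the start; "ft_torque": the same for the moment, N m; "finger_gap": finger opening in mm.
Only numpy, scipy, OpenCV 4.12 (cv2) and the standard library are available. Lean on these libraries where they do the work, as an engineer would, in place of code of your own. Each camera call takes 0.05 s, during which the arm holds its last target. There are 200 camera calls.

## Working session

There is one attempt and no reset: what is moved stays moved. The work goes in short steps, Python scripts to look and compute and a tool call to move; the robot and the scene stay as the last step left them, time stands still between calls to the robot, and variables do not carry over. Pictures are saved under pics/ and viewed, on a budget of 10 in all, crops included, one or two more only if the job needs it, and the job is handed in when it is done.

Besides the shell and the picture viewer there is one more tool, called after "Request:" by a JSON object that holds its "op" and its "data". step_arm: Moves the arm, as the interface text tells. Its arguments: {"type":"object","properties":{"increments":{"type":"array"},"grip":{"type":"number"}},"required":["increments"]}

```bash
mkdir -p pics; python3 - <<'E'
from workcell import ctrl
import cv2, numpy as np
s=ctrl.state(); print(s, ctrl.nose_length)
for n in ("top","side"):
    cv2.imwrite(f"pics/{n}0.png",ctrl.grab_frame(n))
    m=ctrl.camera_model(n); print(n,np.round(m["view"],3).tolist(),np.round(m["mtx"],1).tolist(),m["distortion"])
print(ctrl.camera_model("wrist"))
E
```

```text
{'t': 0.0, 'joints': array([-1.14601082e+00,  2.13378587e-01, -3.49969044e-02,  1.32349448e+00,
        2.40110666e-05,  1.57076995e+00]), 'qvel': array([ 0.00099931, -0.00022766,  0.00074835,  0.00229953,  0.00158448,
       -0.00196819]), 'tau': array([-1.44978309e-03, -6.86159492e+01,  4.87124205e+01,  1.76200998e-02,
       -2.10432546e-05,  2.65075761e-05]), 'tool_pos': array([ 205.97278369, -455.35068057,  303.42958659]), 'tcp_rot': array([ 9.77526403e-01,  2.10812341e-01, -1.01419059e-04, -5.27291210e-04]), 'contact_force': array([ 0.58452903,  0.62966525, -0.68783035]), 'ft_torque': array([ 0.01413238, -0.0453053 , -0.05382549]), 'finger_gap': 85.70224003699985} 72.6
top [[0.014, -1.0, 0.026, 65.695], [-0.997, -0.016, -0.074, 480.631], [0.074, -0.025, -0.997, 919.18], [0.0, 0.0, 0.0, 1.0]] [[379.0, 0.0, 254.9], [0.0, 379.0, 190.1], [0.0, 0.0, 1.0]] [0.0157972 0.        0.        0.        0.       ]
side [[-0.932, -0.363, -0.012, 475.741], [-0.209, 0.565, -0.798, 104.873], [0.296, -0.741, -0.602, 973.651], [0.0, 0.0, 0.0, 1.0]] [[376.5, 0.0, 263.8], [0.0, 376.5, 192.4], [0.0, 0.0, 1.0]] [0.04353167 0.         0.         0.         0.        ]
{'mtx': array([[293.71279111,   0.        , 261.23710309],
       [  0.        , 293.71279111, 189.87677492],
       [  0.        ,   0.        ,   1.        ]]), 'distortion': array([-0.00533993,  0.        ,  0.        ,  0.        ,  0.        ]), 'T_tool_cam': array([[ 8.20315731e-04, -9.46636113e-01, -3.22303269e-01,
         8.21768475e+01],
       [ 9.99999102e-01,  4.34870580e-04,  1.26790771e-03,
         1.42984672e-02],
       [-1.06008702e-03, -3.22304020e-01,  9.46635619e-01,
        -6.99361317e+01],
       [ 0.00000000e+00,  0.00000000e+00,  0.00000000e+00,
         1.00000000e+00]])}
```

View pics/top0.png

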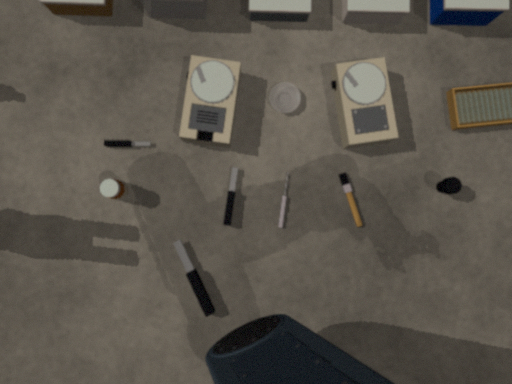

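View pics/side0.png

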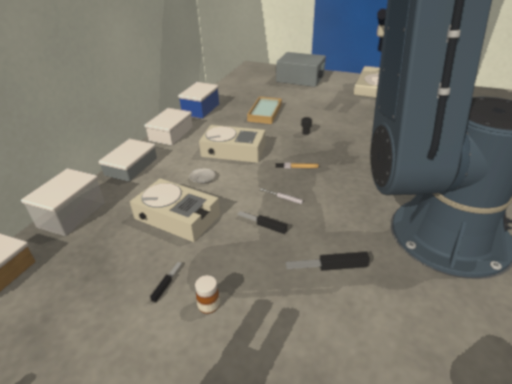

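Top view: three opener-like tools, small (127,144), middle (231,196) and large (195,278). The middle-sized one at (231,196) is the one meant, with its blade pointing away from the robot. The left base (210,100) has a black notch at (205,135). The right base (368,100) has none, so its cover is the screwed one. I'll confirm in a crop and measure.

```bash
cat > h.py <<'E'
import numpy as np, cv2
from scipy.spatial.transform import Rotation as R
from workcell import ctrl
def cam(n,s=None):
    m=ctrl.camera_model(n)
    if n!="wrist": V=m["view"]
    else:
        T=np.eye(4); T[:3,:3]=R.from_quat(s["tcp_rot"]).as_matrix(); T[:3,3]=s["tool_pos"]
        V=np.linalg.inv(T@m["T_tool_cam"])
    return m["mtx"],m["distortion"],V
def cast(c,px,z):
    K,d,V=c; p=cv2.undistortPoints(np.array(px,float).reshape(-1,1,2),K,d)[:,0]
    W=np.linalg.inv(V); D=np.c_[p,np.ones(len(p))]@W[:3,:3].T; o=W[:3,3]
    return o+D*((z-o[2])/D[:,2])[:,None]
def proj(c,P):
    K,d,V=c; return cv2.projectPoints(np.array(P,float).reshape(-1,3),cv2.Rodrigues(V[:3,:3])[0],V[:3,3],K,d)[0][:,0]
E
python3 - <<'E'
from h import *
im=cv2.imread("pics/top0.png"); c=cam("top")
cv2.imwrite("pics/crop0.png",cv2.resize(im[40:320,90:260],None,fx=3,fy=3,interpolation=cv2.INTER_CUBIC)[:,:] [:600*2][::1] if 0 else cv2.resize(im[50:240,90:290],None,fx=3,fy=3,interpolation=cv2.INTER_CUBIC))
def blobs(mask,z,lab):
    cs,_=cv2.findContours(mask.astype(np.uint8),cv2.RETR_EXTERNAL,cv2.CHAIN_APPROX_NONE)
    for k in cs:
        if cv2.contourArea(k)<25: continue
        r=cv2.minAreaRect(k); b=cv2.boxPoints(r)
        if 50<r[0][1]<320 and 90<r[0][0]<410: print(lab,np.round(r[0],1),np.round(r[1],1),round(r[2],1),np.round(cast(c,np.vstack([[r[0]],b]),z)[:,:2]).tolist())
i=im.astype(int); mx=i.max(2); mn=i.min(2)
blobs(mx<40,24,"dark")
hsv=cv2.cvtColor(im,cv2.COLOR_BGR2HSV); 
blobs((i[:,:,2]-i[:,:,0]>25)&(mx>120),60,"cream")
blobs((mn>115)&(mx-mn<25),12,"bright")
E
```

```text
dark [200.8 292.2] [47.1 11.5] 65.0 [[232.0, 199.0], [276.0, 236.0], [288.0, 212.0], [188.0, 162.0], [177.0, 186.0]]
dark [229.1 208. ] [ 6.8 32.8] 8.5 [[434.0, 135.0], [396.0, 149.0], [475.0, 138.0], [473.0, 122.0], [394.0, 132.0]]
dark [343.7 178.2] [9.9 7. ] 76.0 [[512.0, -146.0], [522.0, -134.0], [526.0, -151.0], [502.0, -157.0], [498.0, -140.0]]
dark [117.5 143.5] [ 5. 25.] 90.0 [[588.0, 411.0], [594.0, 441.0], [595.0, 381.0], [583.0, 380.0], [581.0, 440.0]]
dark [204.5 135.5] [ 9. 13.] 90.0 [[612.0, 199.0], [623.0, 216.0], [624.0, 184.0], [601.0, 183.0], [601.0, 215.0]]
cream [353.  208.1] [35.1  4.1] 70.7 [[437.0, -158.0], [475.0, -140.0], [478.0, -149.0], [400.0, -176.0], [397.0, -167.0]]
cream [366.5 100.2] [82.6 50.3] 80.7 [[698.0, -192.0], [787.0, -116.0], [810.0, -237.0], [610.0, -267.0], [588.0, -148.0]]
cream [209.5  98.7] [50.8 82.4] 8.1 [[694.0, 185.0], [602.0, 256.0], [801.0, 234.0], [787.0, 113.0], [587.0, 137.0]]
bright [281.7 211. ] [ 2.8 30.4] 8.1 [[429.0, 6.0], [392.0, 14.0], [467.0, 4.0], [466.0, -3.0], [392.0, 7.0]]
bright [347. 188.] [5.7 5.7] 71.6 [[489.0, -157.0], [493.0, -148.0], [498.0, -162.0], [485.0, -166.0], [480.0, -153.0]]
bright [108.5 187.5] [17. 17.] 90.0 [[481.0, 432.0], [501.0, 454.0], [502.0, 412.0], [460.0, 411.0], [460.0, 452.0]]
bright [295.8  97.4] [16.1  8.1] 74.1 [[717.0, -28.0], [734.0, -12.0], [740.0, -32.0], [700.0, -43.0], [694.0, -23.0]]
bright [364.   82.5] [41. 42.] 90.0 [[760.0, -202.0], [812.0, -148.0], [814.0, -256.0], [707.0, -255.0], [705.0, -148.0]]
bright [212.   80.5] [41. 44.] 90.0 [[756.0, 185.0], [808.0, 242.0], [810.0, 130.0], [704.0, 129.0], [702.0, 239.0]]
```

View pics/crop0.png

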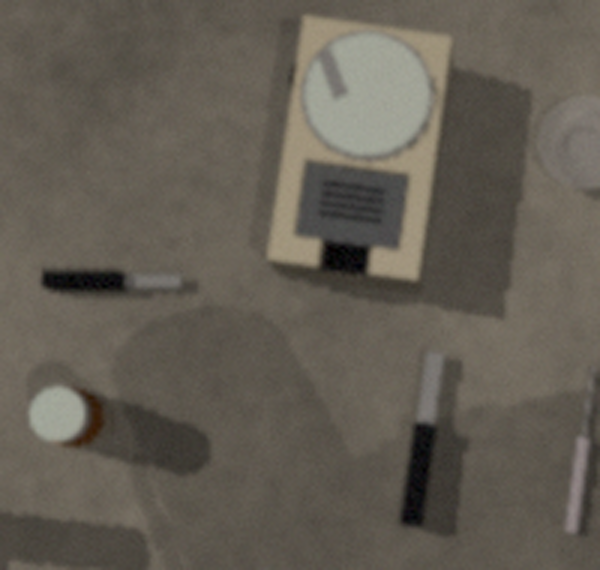

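The crop confirms it. The notched left base is the snapped one, with yaw ≈ -6.6° and its notch near (616,194). The middle opener has its grip point near (441,134) and yaw ≈ -8°. First I test the sense of the turn while starting the approach.

Request:
{"op": "step_arm", "data": {"increments": [[0.03, -0.03, 0, 10], [0.03, -0.03, 0, 10]], "grip": 0.06}}

```text
t: 0.35
tool_pos: [242.3, -378.9, 302.4]
tcp_rot: [0.999, 0.032, -0.001, -0.001]
contact_force: [0.9, 0.1, 0.8]
finger_gap: 60.1
```

```bash
cat >> h.py <<'E'
def yaw(s): return np.degrees(np.arctan2(*R.from_quat(s["tcp_rot"]).as_matrix()[[1,0],0]))
def rep(P=None,y=None):
    s=ctrl.state(); M=R.from_quat(s["tcp_rot"]).as_matrix()
    print("t",round(s["t"],2),"pos",np.round(s["tool_pos"],1),"yaw",round(yaw(s),2),"zax",np.round(M[:,2],3),"j",np.round(s["joints"],3),"F",np.round(s["contact_force"],1),"gap",round(s["finger_gap"],1))
    if P is not None: print("tool-delta mm",np.round(M.T@(np.array(P)-s["tool_pos"]),1))
    if y is not None: print("turn deg",round((yaw(s)-y+180)%360-180,2))
    return s
E
python3 -c "
from h import *
rep([441,134,200],-8)"
```

```text
t 0.35 pos [ 242.3 -378.9  302.4] yaw 3.68 zax [-0.001  0.002 -1.   ] j [-1.002  0.112 -0.159  1.302  0.     2.075] F [0.9 0.1 0.8] gap 60.1
tool-delta mm [ 231.3 -498.8  103.3]
turn deg 11.68
```

```bash
python3 -c "
from h import *
y=3.68
for k in range(16):
    a=np.radians(y); c,s=np.cos(a),np.sin(a)
    dx,dy=12.4,32
    print([round((c*dx+s*dy)/1000,3),round((s*dx-c*dy)/1000,3),0.006,-10.5],end=','); y+=10.5
"
```

```text
[np.float64(0.014), np.float64(-0.031), 0.006, -10.5],[np.float64(0.02), np.float64(-0.028), 0.006, -10.5],[np.float64(0.025), np.float64(-0.024), 0.006, -10.5],[np.float64(0.029), np.float64(-0.019), 0.006, -10.5],[np.float64(0.032), np.float64(-0.013), 0.006, -10.5],[np.float64(0.033), np.float64(-0.008), 0.006, -10.5],[np.float64(0.034), np.float64(-0.001), 0.006, -10.5],[np.float64(0.034), np.float64(0.005), 0.006, -10.5],[np.float64(0.032), np.float64(0.011), 0.006, -10.5],[np.float64(0.03), np.float64(0.017), 0.006, -10.5],[np.float64(0.026), np.float64(0.022), 0.006, -10.5],[np.float64(0.022), np.float64(0.026), 0.006, -10.5],[np.float64(0.017), np.float64(0.03), 0.006, -10.5],[np.float64(0.011), np.float64(0.033), 0.006, -10.5],[np.float64(0.005), np.float64(0.034), 0.006, -10.5],[np.float64(-0.001), np.float64(0.034), 0.006, -10.5],
```

Request:
{"op": "step_arm", "data": {"increments": [[0.014, -0.031, 0.006, -10.5], [0.02, -0.028, 0.006, -10.5], [0.025, -0.024, 0.006, -10.5], [0.029, -0.019, 0.006, -10.5], [0.032, -0.013, 0.006, -10.5], [0.033, -0.008, 0.006, -10.5], [0.034, -0.001, 0.006, -10.5], [0.034, 0.005, 0.006, -10.5], [0.032, 0.011, 0.006, -10.5], [0.03, 0.017, 0.006, -10.5], [0.026, 0.022, 0.006, -10.5], [0.022, 0.026, 0.006, -10.5], [0.017, 0.03, 0.006, -10.5], [0.011, 0.033, 0.006, -10.5], [0.005, 0.034, 0.006, -10.5], [-0.001, 0.034, 0.006, -10.5]]}}

```text
t: 2.35
tool_pos: [430.1, 156.3, 202.3]
tcp_rot: [0.043, 0.999, 0.001, -0.002]
contact_force: [0.9, -0.6, -0.5]
finger_gap: 60.0
```

```bash
python3 -c "
from h import *
rep([441,134,200],172)"
```

```text
t 2.35 pos [430.1 156.3 202.3] yaw 175.11 zax [-0.004  0.003 -1.   ] j [ 0.346  0.175 -0.343  1.056  0.004  0.432] F [ 0.9 -0.6 -0.5] gap 60.0
tool-delta mm [-12.8 -21.3   2.2]
turn deg 3.11
```

Request:
{"op": "step_arm", "data": {"increments": [[-0.007, -0.011, 0, 3], [-0.006, -0.011, 0, 0], [0, 0, 0, 0]]}}

```text
t: 2.72
tool_pos: [440.7, 132.9, 201.2]
tcp_rot: [0.068, 0.998, 0.001, -0.003]
contact_force: [0.2, -0.5, 0.1]
finger_gap: 60.1
```

```bash
python3 - <<'E'
from h import *
s=rep([441,134,200],172); im=ctrl.grab_frame("wrist"); cv2.imwrite("pics/w1.png",im)
c=cam("wrist",s)
g=im.max(2); m=(g<45).astype(np.uint8)
cs,_=cv2.findContours(m,cv2.RETR_EXTERNAL,cv2.CHAIN_APPROX_NONE)
for k in cs:
    if cv2.contourArea(k)>150:
        r=cv2.minAreaRect(k); print(np.round(r[0]),np.round(r[1]),round(r[2],1),np.round(cast(c,np.vstack([[r[0]],cv2.boxPoints(r)]),24)[:,:2],1).tolist())
E
```

```text
t 2.73 pos [440.7 132.9 201.2] yaw 172.19 zax [-0.006  0.002 -1.   ] j [ 0.291  0.183 -0.337  1.057  0.004  0.427] F [ 0.2 -0.5  0.1] gap 60.1
tool-delta mm [-0.2  1.2  1.2]
turn deg 0.19
[ 10. 283.] [27. 20.] 48.4 [[503.5, -129.4], [497.2, -144.0], [484.9, -123.2], [509.9, -114.7], [523.0, -135.8]]
[258. 312.] [142. 506.] 90.0 [[571.2, 111.3], [457.7, -114.8], [522.5, 360.1], [709.9, 384.8], [631.5, -190.0]]
[265. 178.] [91. 18.] 90.0 [[430.0, 137.3], [389.8, 135.0], [391.8, 149.9], [474.5, 139.8], [472.3, 123.3]]
```

View pics/w1.png

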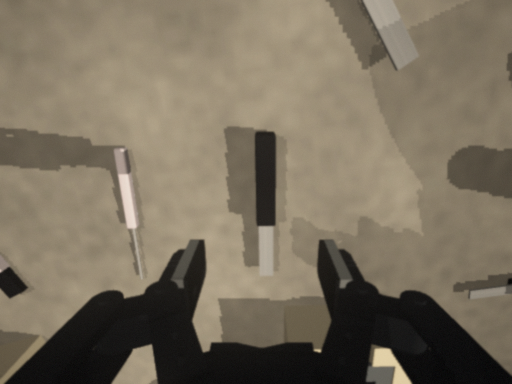

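The wrist view shows the opener handle at column 265, rows 132-224, with the blade toward the fingers. That gives a grip point of (438.7,136.1) and yaw ≈ -7.6°, in agreement with the top view. Now I go down and grip.

Request:
{"op": "step_arm", "data": {"increments": [[0.002, 0.003, 0.03, 0], [0, 0, 0.03, 0], [0, 0, 0.03, 0], [0, 0, 0.02, 0], [0, 0, 0.01, 0], [0, 0, 0, 0]]}}

```text
t: 3.52
tool_pos: [438.5, 134.8, 79.9]
tcp_rot: [0.071, 0.997, 0.002, -0.002]
contact_force: [-0.2, 1.2, 1.0]
finger_gap: 59.7
```

```bash
python3 -c "
from h import *
rep([439,136,77],172.4)"
```

```text
t 3.52 pos [438.5 134.8  79.9] yaw 171.84 zax [-0.003  0.004 -1.   ] j [ 0.296  0.302 -0.526  0.744  0.005  0.438] F [-0.2  1.2  1. ] gap 59.7
tool-delta mm [-0.3  1.2  2.9]
turn deg -0.56
```

Request:
{"op": "step_arm", "data": {"increments": [[0, 0.001, 0.003, -0.5], [0, 0, 0, 0]]}}

```text
t: 3.78
tool_pos: [439.5, 136.0, 78.1]
tcp_rot: [0.067, 0.998, 0.002, -0.001]
contact_force: [-0.2, 0.7, -0.7]
finger_gap: 59.8
```

Request:
{"op": "step_arm", "data": {"increments": [[0, 0, 0, 0], [0, 0, 0, 0], [0, 0, 0, 0], [0, 0, 0, 0], [0, 0, 0, 0]], "grip": 0}}

```text
t: 4.4
tool_pos: [440.0, 136.2, 79.1]
tcp_rot: [0.067, 0.998, 0.003, 0.0]
contact_force: [0.1, -0.7, -0.4]
finger_gap: 16.6
```

```bash
python3 -c "
from h import *
rep([439,136,77],172.4)"
```

```text
t 4.4 pos [440.  136.2  79.1] yaw 172.37 zax [ 0.001  0.005 -1.   ] j [ 0.298  0.304 -0.526  0.739  0.005  0.431] F [ 0.1 -0.7 -0.4] gap 16.6
tool-delta mm [ 1.  -0.4  2.1]
turn deg -0.03
```

Request:
{"op": "step_arm", "data": {"increments": [[0, 0, -0.02, 0], [0, 0, -0.034, 0], [-0.007, 0.02, 0, 0], [-0.007, 0.02, 0, -1], [-0.007, 0.02, 0, 0], [-0.007, 0.018, 0, 0], [0, 0, 0, 0], [0, 0, 0, 0]]}}

```text
t: 5.4
tool_pos: [477.6, 213.5, 131.2]
tcp_rot: [0.057, 0.998, 0.002, -0.002]
contact_force: [0.2, -1.4, -1.0]
finger_gap: 16.7
```

```bash
python3 - <<'E'
from h import *
s=rep([478,210,133],173.4); 
for n in("wrist","side","top"): cv2.imwrite(f"pics/{n}2.png",ctrl.grab_frame(n))
c=cam("wrist",s); print("exp tip px",proj(c,s["tool_pos"]+np.array([94*.993,-94*.115,-67])),"exp notch",proj(c,[616,194,48]))
w=cv2.imread("pics/wrist2.png"); sd=cv2.imread("pics/side2.png")[150:330,110:310]
cv2.imwrite("pics/v2.png",np.vstack([w[180:],cv2.resize(sd,(512,384),interpolation=cv2.INTER_CUBIC)]))
E
```

```text
t 5.4 pos [477.6 213.5 131.2] yaw 173.42 zax [-0.004  0.004 -1.   ] j [ 0.418  0.359 -0.29   0.924  0.005  0.533] F [ 0.2 -1.4 -1. ] gap 16.7
tool-delta mm [-0.8 -3.4 -1.8]
turn deg 0.02
exp tip px [[261.45356788 385.23143343]] exp notch [[256.66663133 409.87895618]]
```

View pics/v2.png

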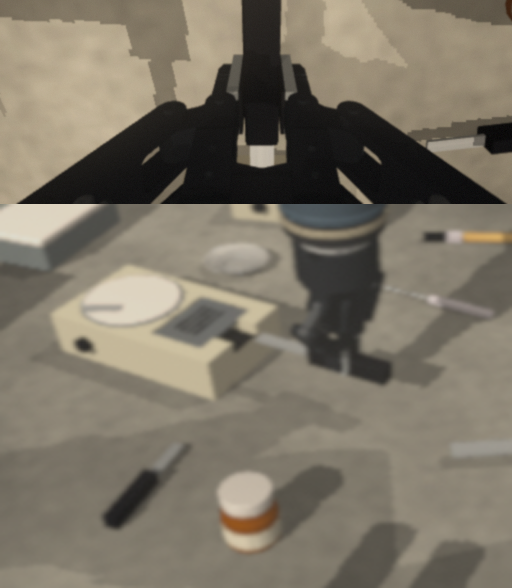

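The side view shows the opener held level, its blade pointing at the notch. The wrist camera can't see the tip (expected at row 385), so I use enlarged top and side views for tip versus notch.

```bash
python3 - <<'E'
from h import *
s=ctrl.state()
a=np.radians(-6.6); u=np.array([np.cos(a),np.sin(a),0]); tip=s["tool_pos"]+94*u+[0,0,-67]
for n,(r,c0) in (("top",(100,160)),("side",(185,170))):
    im=cv2.imread(f"pics/{n}2.png"); c=cam(n)
    z=cv2.resize(im[r:r+60,c0:c0+80],None,fx=10 if 0 else 7,fy=7 if 0 else 7,interpolation=cv2.INTER_CUBIC)
    for p,col in ((proj(c,tip)[0],(0,0,255)),(proj(c,[616,194,48])[0],(0,255,0))):
        print(n,p); q=((p-[c0,r]+.5)*7).astype(int); cv2.drawMarker(z,tuple(map(int,q)),col,cv2.MARKER_CROSS,9,1)
    cv2.imwrite(f"pics/z_{n}.png",z)
cv2.imwrite("pics/v3.png",np.hstack([cv2.imread("pics/z_top.png"),cv2.imread("pics/z_side.png")])[:, :1120]) 
v=cv2.imread("pics/v3.png"); cv2.imwrite("pics/v3.png",np.vstack([v[:,:560],v[:,560:]])[:, :])
v=cv2.imread("pics/v3.png"); cv2.imwrite("pics/v3.png",cv2.resize(v,None,fx=.71,fy=.71)); print(cv2.imread("pics/v3.png").shape)
E
```

```text
top [200.93563427 148.98780151]
top [205.68633815 131.85858989]
side [212.2238223  211.41432239]
side [198.97254824 210.52663225]
(596, 398, 3)
```

View pics/v3.png

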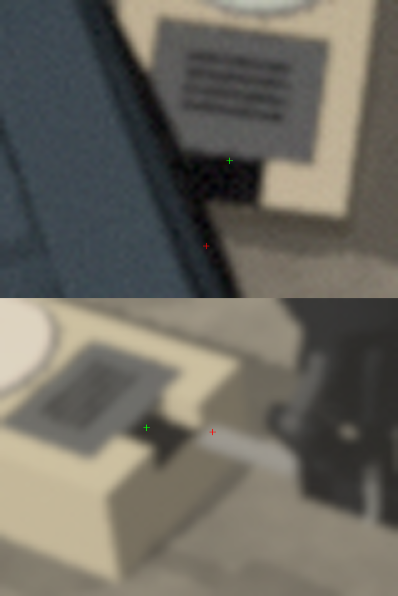

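Crops: cover edge centre at (205.8,131.2) px, within a pixel of my computed notch (205.7,131.9). In the side view the blade end is at crop (203,432), near the prediction (212,432), so the tip may be up to 5 mm further ahead than assumed. The base frame and height agree, so I align, lower and check before going in.

Request:
{"op": "step_arm", "data": {"increments": [[0, -0.0035, 0.008, 0], [0, 0, 0.008, 0], [0, 0, 0, 0]]}}

```text
t: 5.92
tool_pos: [476.9, 208.7, 114.4]
tcp_rot: [0.058, 0.998, 0.002, -0.002]
contact_force: [0.8, 0.4, -1.2]
finger_gap: 16.7
```

```bash
cat >> h.py <<'E'
def tipn(d=0,z=48,L=94):
    "tool delta to bring tip to depth d on the notch axis at height z"
    a=np.radians(-6.6); u=np.array([np.cos(a),np.sin(a),0])
    return np.array([616,194,0])+(d-L)*u+[0,0,z+67.1]
E
python3 -c "
from h import *
rep(tipn(12),173.4)"
```

```text
t 5.92 pos [476.9 208.7 114.4] yaw 173.33 zax [-0.003  0.004 -1.   ] j [ 0.41   0.371 -0.321  0.881  0.005  0.527] F [ 0.8  0.4 -1.2] gap 16.7
tool-delta mm [-57.8   1.5  -0.9]
turn deg -0.07
```

Request:
{"op": "step_arm", "data": {"increments": [[-0.01, 0.001, -0.001, 0], [-0.01, 0, 0, 0], [-0.01, 0, 0, 0]]}}

```text
t: 6.3
tool_pos: [508.9, 206.2, 115.7]
tcp_rot: [0.058, 0.998, 0.002, -0.001]
contact_force: [0.5, -0.1, -0.9]
finger_gap: 16.3
```

```bash
python3 - <<'E'
from h import *
rep(tipn(12),173.4)
im=ctrl.grab_frame("side"); cv2.imwrite("pics/side3.png",im)
cv2.imwrite("pics/v4.png",cv2.resize(im[185:245,170:250],None,fx=7,fy=7,interpolation=cv2.INTER_CUBIC))
E
```

```text
t 6.3 pos [508.9 206.2 115.7] yaw 173.34 zax [-0.003  0.004 -1.   ] j [ 0.383  0.42  -0.24   0.911  0.005  0.499] F [ 0.5 -0.1 -0.9] gap 16.3
tool-delta mm [-25.8   0.2   0.6]
turn deg -0.06
```

View pics/v4.png

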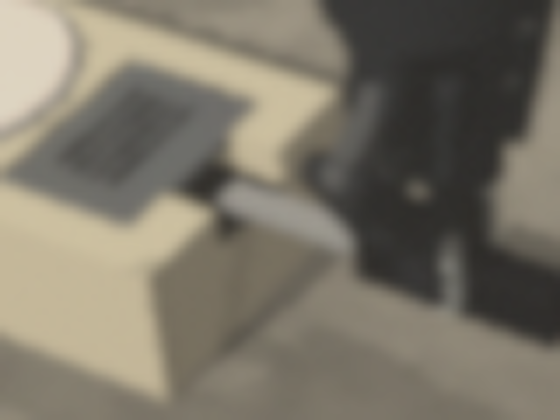

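The blade (tip near crop (225,195)) is inside the bite, about mid-width and above its floor, with no contact force. On into the slot.

Request:
{"op": "step_arm", "data": {"increments": [[-0.009, 0, 0, 0], [-0.009, 0, 0, 0], [-0.008, 0, 0, 0], [0, 0, 0, 0], [0, 0, 0, 0]]}}

```text
t: 6.98
tool_pos: [538.0, 202.7, 115.5]
tcp_rot: [0.058, 0.998, 0.002, -0.001]
contact_force: [0.6, 0.0, -1.4]
finger_gap: 16.4
```

```bash
python3 - <<'E'
from h import *
rep(tipn(12),173.4)
im=ctrl.grab_frame("side"); cv2.imwrite("pics/side4.png",im)
cv2.imwrite("pics/v5.png",cv2.resize(im[185:245,170:250],None,fx=7,fy=7,interpolation=cv2.INTER_CUBIC))
E
```

```text
t 6.97 pos [538.  202.7 115.5] yaw 173.3 zax [-0.002  0.004 -1.   ] j [ 0.358  0.467 -0.166  0.938  0.005  0.475] F [ 0.6  0.  -1.4] gap 16.4
tool-delta mm [3.5 0.3 0.4]
turn deg -0.1
```

View pics/v5.png

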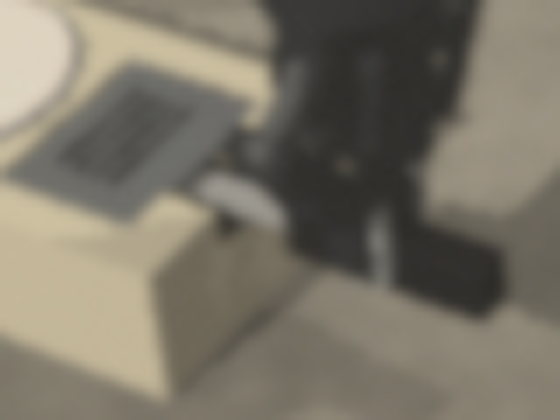

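The tip is now hidden behind the cover's front edge: it moved only 25 of the expected 60 crop pixels, which puts it about 15 mm under. There is no contact load and the cover is still shut. Now I pry up gently.

Request:
{"op": "step_arm", "data": {"increments": [[0, 0, -0.003, 0], [0, 0, -0.003, 0], [0, 0, -0.003, 0], [0, 0, -0.003, 0]]}}

```text
t: 7.52
tool_pos: [537.5, 202.7, 128.1]
tcp_rot: [0.058, 0.998, 0.002, -0.001]
contact_force: [1.3, 0.6, -3.0]
finger_gap: 16.6
```

Request:
{"op": "step_arm", "data": {"increments": [[0, 0, -0.003, 0], [0, 0, -0.003, 0], [0, 0, -0.003, 0], [0, 0, -0.003, 0]]}}

```text
t: 8.02
tool_pos: [537.5, 202.8, 141.4]
tcp_rot: [0.058, 0.998, 0.002, -0.001]
contact_force: [0.2, 0.1, -0.3]
finger_gap: 16.3
```

```bash
python3 - <<'E'
from h import *
rep(tipn(12),173.4)
im=ctrl.grab_frame("side"); cv2.imwrite("pics/side5.png",im)
cv2.imwrite("pics/v6.png",cv2.resize(im[165:245,160:260],None,fx=5,fy=5,interpolation=cv2.INTER_CUBIC))
E
```

```text
t 8.03 pos [537.5 202.8 141.4] yaw 173.33 zax [-0.002  0.004 -1.   ] j [ 0.359  0.444 -0.131  0.996  0.005  0.475] F [ 0.2  0.1 -0.3] gap 16.3
tool-delta mm [ 3.   0.2 26.3]
turn deg -0.07
```

View pics/v6.png

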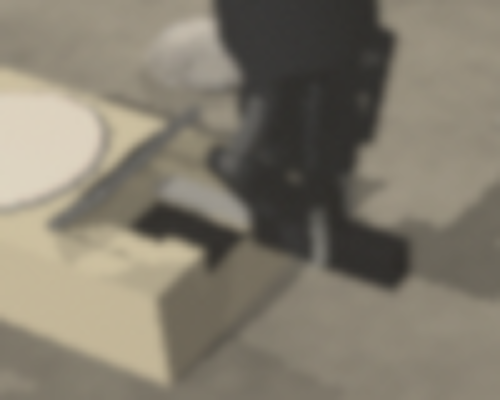

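The cover has snapped open and stands tilted up (crop edge (55,225) to (195,115)). The load peaked near 3 N and is back to about zero. I retract straight back, then carry the opener to its old place.

Request:
{"op": "step_arm", "data": {"increments": [[0.015, 0, 0, 0], [0.02, 0, 0, 0], [0.02, 0, 0, 0], [0.02, 0, 0, 0], [0.014, -0.02, 0, 0], [0, -0.02, 0, 0], [0, -0.02, 0.01, 0], [0, -0.015, 0.02, 0], [0, 0, 0.015, 0], [0, 0, 0.005, 0], [0, 0, 0, 0]]}}

```text
t: 9.45
tool_pos: [441.3, 134.5, 92.0]
tcp_rot: [0.059, 0.998, 0.003, 0.001]
contact_force: [0.3, -0.3, 0.5]
finger_gap: 16.6
```

```bash
python3 -c "
from h import *
rep([440,136,79.5],172.4)"
```

```text
t 9.45 pos [441.3 134.5  92. ] yaw 173.21 zax [ 0.003  0.006 -1.   ] j [ 0.293  0.287 -0.511  0.769  0.004  0.412] F [ 0.3 -0.3  0.5] gap 16.6
tool-delta mm [ 1.5  1.3 12.5]
turn deg 0.81
```

Request:
{"op": "step_arm", "data": {"increments": [[0, 0, 0.004, 0], [0, 0, 0.004, 0], [0, 0, 0.003, 0], [0, 0, 0.001, 0], [0, 0, 0, 0]]}}

```text
t: 10.07
tool_pos: [442.3, 135.0, 80.3]
tcp_rot: [0.059, 0.998, 0.003, 0.002]
contact_force: [-0.1, 0.1, -0.5]
finger_gap: 16.5
```

```bash
python3 -c "
from h import *
rep([440,136,79.5],172.4)"
```

```text
t 10.07 pos [442.3 135.   80.3] yaw 173.26 zax [ 0.005  0.006 -1.   ] j [ 0.294  0.303 -0.524  0.737  0.004  0.412] F [-0.1  0.1 -0.5] gap 16.5
tool-delta mm [2.4 0.7 0.8]
turn deg 0.86
```

Request:
{"op": "step_arm", "data": {"increments": [[0, 0, 0.0015, 0], [0, 0, 0.001, 0]]}}

```text
t: 10.32
tool_pos: [442.5, 135.1, 78.9]
tcp_rot: [0.059, 0.998, 0.003, 0.003]
contact_force: [-15.2, -4.1, 44.5]
finger_gap: 16.2
```

Request:
{"op": "step_arm", "data": {"increments": [[0, 0, 0, 0], [0, 0, 0, 0], [0, 0, 0, 0], [0, 0, 0, 0]], "grip": 0.06}}

```text
t: 10.82
tool_pos: [442.7, 135.2, 79.1]
tcp_rot: [0.059, 0.998, 0.003, 0.003]
contact_force: [-0.0, -0.8, -0.3]
finger_gap: 59.9
```

Request:
{"op": "step_arm", "data": {"increments": [[0, 0, -0.02, 0], [0, 0, -0.04, 0], [0, 0, -0.04, 0], [0, 0, -0.03, 0], [0.05, 0, 0, 0], [0.03, 0, 0, 0], [0, 0, 0, 0], [0, 0, 0, 0]]}}

```text
t: 11.82
tool_pos: [360.9, 143.9, 212.8]
tcp_rot: [0.059, 0.998, 0.004, 0.003]
contact_force: [0.3, 0.5, -0.1]
finger_gap: 60.1
```

```bash
python3 - <<'E'
from h import *
rep()
im=ctrl.grab_frame("side"); cv2.imwrite("pics/v7.png",cv2.resize(im[150:290,110:310],None,fx=3,fy=3,interpolation=cv2.INTER_CUBIC))
E
```

```text
t 11.82 pos [360.9 143.9 212.8] yaw 173.25 zax [ 0.007  0.007 -1.   ] j [ 0.377  0.02  -0.49   1.052  0.004  0.495] F [ 0.3  0.5 -0.1] gap 60.1
```

View pics/v7.png

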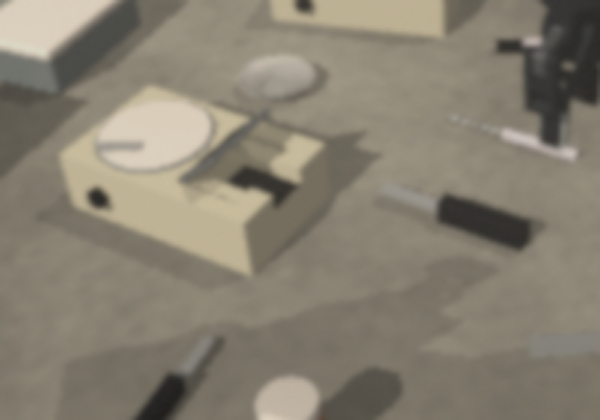

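The opener lies flat at crop (455,215), blade level. The cover stands open (edge (185,178) to (268,115)), and the arm is clear. Handing in.

```bash
python3 -c "
from h import *
print(ctrl.job_done()); rep()"
```

```text
the job is handed in; nothing more can be done
None
the job is handed in; nothing more can be done
```

I picked up the middle-sized opener, slid its blade under the edge of the notched base's cover, and pried the cover up until it snapped open. I then laid the opener back on the bench near where it started and handed the job in at about 12 s of the 51 s allowed. No verdict was reported.

**Insertion:** I put the tip about 15 mm under the cover's edge, from the arm's pose and the side pictures. The tip itself was hidden by then, so its depth was not seen directly. No contact force showed while sliding in.

**Prying:** the force reading, taken only between moves, was about 3 N part-way through the lift. It was back near zero once the cover was open.

**Last checks:** the final side picture shows the cover standing open and the opener flat on the bench. The gripper was open, clear of everything, and read about 0 N. I judged the cover angle and opener height by eye, not by measurement.

**One blemish:** setting the opener down, I pressed it into the bench and the wrist force read 44.5 N for a moment. That is under the 120 N wrist limit. It went through the gripped opener, so I don't expect the 40 N limit on the arm and gripper body to apply, but I could not check that.

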